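Seat a circuit card in its test rack

ROBOT

A 6-joint arm with a two-finger parallel gripper is mounted at the origin on a cart in front of the work surface, level with it; the furniture and walls round the work are solid. World frame = base frame: x ahead of the robot, y to its left, z up, the work surface at z = 0. Lengths are in m, angles in rad, forces in N, time in s.
With the tool pointing down it reaches from about 0.425 to 0.95 m from the base axis. Payload 3.5 kg.
Tool frame: the origin (TCP) lies at the very end of the fingers, on their centre line; the grasp point (between the pads) lies 19 mm behind it (ctrl.grip_point_offset is the distance from the TCP to the grasp point, in m); z points along the fingers, y is the line along which they close (so a half turn about z gives the same grasp; the last joint's range is limited). The gripper opens to 85 mm and grips with 20 to 120 N. Pads are 22 mm wide; open, the fingers measure 114 mm over their backs; the gripper's body (76 mm by 85 mm) begins 54 mm behind the grasp point. The pads swing forward as they close: fully open they stand 13 mm farther back than shut.
Start: joints at [1.073, 0.286, 1.577, -0, 1.279, -0.15], TCP at [0.23, 0.635, 0.231] pointing down, gripper open.
Joint ranges: [-2.77, 2.77], [-0.9, 2.22], [0.21, 2.48], [-1.53, 4.67], [0.24, 2.81], [-2.84, 2.84]. Speed limits (rad/s): [2.79, 2.79, 3.14, 3.14, 3.14, 3.14].

INTERFACE

Orientations are given as a unit quaternion [x, y, z, w].
In Python, from plant import telemetry, vision, ctrl gives the robot as it stands.
- The arm moves only by the tool arm_command, never from a script. Its argument "series" is one flat list of numbers, 7 for each row, row after row: the shift along the tool's x, y, z in cm, then the turn, a rotation vector about the tool's x, y, z in degrees, then the closure, from 0 (fully open) to 1 (shut). A call has 1 to 10 rows; each row is the pose to reach, as a shift and turn from the pose commanded when the call began, along the tool's axes at that moment; what a row does not reach only later rows make up. A row lasts 1/12 s, in which the tool goes at most 41.7 mm and 7.16 degrees, less where a joint would pass 70% of its speed; a pose out of reach is approached as far as the arm can. A call with a gripper value outside its range is refused whole. The fingers move at their own pace and stop on an object; "force" is the grip in N (left out, the last holds). Time passes only in rows, so rows that repeat a pose let the fingers close. It gives the time, the measured TCP pose, the force, the opening and the grip force at its end, in the units of the state.
- telemetry.get_state(): the state, without advancing time (a new reading comes with each control period).
- vision.read_camera(name): name is "scene" or "top" or "wrist"; returns a dict with "color" (400x640x3 uint8, blue, green, red), "K" (3x3 intrinsics, pixels), "rvec" (rotation vector, rad) and "tvec" (3), from world to camera coordinates, as OpenCV has them; the wrist camera has in their place "T_tool_cam" (4x4, takes a point from camera to tool coordinates, whose origin is the TCP and whose axes are the flange's). Camera axes: x right, y down, z forward; pixel columns grow to the right and rows downward; lengths in m; the calibration is good to about 2 mm. A picture is of the moment at which its call begins: read the wrist's pose just before it. There is no depth.
- ctrl.sign_off(): hands the job in; it is judged then, once.
The state is a dict: "time": time; "qpos": joint angles; "dq": joint speeds; "joint_efforts": joint torques, N m; "eef_pos": TCP position; "tcp_rot": TCP orientation; "contact_force": force on the tool from outside, world axes, zero at the start; "wrist_torque": the same for the moment, N m; "opening": opening from 0.0 (shut) to 1.0 (fully open); "finger_force": force on a finger pad.
Only numpy, scipy, OpenCV 4.12 (cv2) and the standard library are available. Lean on these libraries where they do the work, as an engineer would, in place of code of your own. Each camera call takes 0.05 s, during which the arm holds its last target. There are 200 camera calls.

TASK

Slide the circuit card along the two guides of the test rack by pushing its metal front panel with the shut fingertips, levers left open, until it meets the connector; press it there lightly for a moment (a few newtons are plenty, do not force it in by hand). Then swing both red levers shut, so that they drive the card fully home, and let go. Leave the vial, the side cutters and the tweezers where they are.

Things in the scene. Friction and masses are not known exactly. Their poses are not given: they have to be found in the camera images.
- rack: Fixed test rack, grey base plate 262 x 196 x 4 mm (x -100 to +162). Its place and yaw differ each time. Origin on the bench under the middle of the plane where the seated card's panel face belongs; x = sliding direction, away from the robot, y left, z up. Seated, the card's origin is at x 0, y 0, z 12 mm in this frame. Red levers at its front corners, a connector at its far end.
- guides (a point): Point at the middle between the mouths of the two black guides (rack x +9, y 0, z 12 mm). Guides along x at y = +-52 mm: ledges 16 mm wide, top at z 12, from x -100 to +132 mm; closed grooves from x +9 to +119, upper lip top at z 23.5, side plates beside them (y +-61 to 65) up to z 34. Between the ledges only the base plate, top at z 4 mm.
- far_end (a point): Fixed point of the rack where the seated card's far edge belongs (rack x +116, y 0, z 14 mm). A black connector here, 84 mm wide, holds a sprung strip that gives 4 mm (1 to 11 N), then yields on its stiff slide to 22 N. Its start is not measured: the card meets the strip 8 to 14 mm short of seated and may spring back 4 mm when let go. Shutting the levers drives all home; they hold it.
- card: Loose green circuit card, 0.15 to 0.27 kg, on the ledges, far edge already in the grooves, 1.5 mm play each side; slides with 1 to 2 N. Far edge 116 mm from panel face. Aluminium front panel facing the robot, 110 wide (y), 6 thick, 36 mm high. Origin: middle of the bottom edge of the panel's outer face; x toward the connector, z up. Starts 55 to 85 mm short of seated.
- left_lever (a joint): Angle (rad) of the left (+y) red lever about its upright pivot at x -5, y +78 mm in the rack's frame. 0 = shut, at its stop: it points to -y across the panel, its far face on the panel's face. 1.57: points to -x; greater: splayed outward, 2.25 at most. Starts at 1.65 to 2.1 and stays where left (6 N at the tip moves it). Bears on the panel's corner, 23 mm from the pivot, in the last 0.6 rad.
- right_lever (a joint): Angle (rad) of the right (-y) red lever, the mirror image of the left: pivot at x -5, y -78 mm in the rack's frame; 0 = shut, at its stop, pointing to +y; 1.57: points to -x; greater: splayed outward, 2.25 at most. Same sizes and behaviour. Starts at 1.65 to 2.1.
- left_lever_tip (a point): Middle of the left lever's thickness, 50 mm from its pivot, 30 mm over the bench. The lever is a bar 10 mm thick, 60 mm long from the pivot, z 18 to 38 mm, with a thumb tab 40 to 60 mm from the pivot up to z 48 mm. Up to about 20 N here shuts it the last way.
- right_lever_tip (a point): Middle of the right lever's thickness, 50 mm from its pivot, 30 mm over the bench; sizes and force as for the left lever.
- vial_a: White vial with a black cap, 25 mm wide, 55 mm tall, standing on the bench right of the rack (at about x +90, y -140 mm in the rack's frame). Origin at its foot, z up. Bystander.
- side_cutters: Red-handled side cutters, 126 x 49 x 11 mm, lying on the bench front left. Bystander.
- tweezers: Steel tweezers, 12 x 122 x 9 mm, lying on the bench front right. Bystander.

How it is judged:
On the way:
1. the card, pushed with the fingers while both levers are open, rests pressed lightly against the connector (contact force between the fingers and card above 2.5 N and linear speed of card below 0.005 m/s and x of card in the frame of rack above -0.016 m and value of joint each of left_lever, right_lever above 1.2 rad), for 0.2 s.
At the end, for the whole second after the job is handed in: The card lies in the guides with its panel face within 2.5 mm of the seated plane, straight within 0.03 rad and at rest, and both levers are shut (under 0.1 rad) (x of card in the frame of rack between -0.0025 and 0.0025 m and z of card in the frame of rack between 0.009 and 0.015 m and y of card in the frame of rack between -0.004 and 0.004 m and angle between the x axis of card and the x axis of rack, either way round below 0.03 rad and linear speed of card below 0.01 m/s and value of joint each of left_lever, right_lever below 0.1 rad); the robot touches nothing.
It fails at once if the card is pushed by hand with more than 16 N (contact force between the fingers and card above 16 N).
It fails at once if the vial is tipped or moved by more than 30 mm (angle between vial_a's own z axis and vertical above 0.5 rad or distance of vial_a from where it was at the start of the episode above 0.03 m).
It fails at once if the side cutters or the tweezers are moved by more than 30 mm (distance of any of side_cutters, tweezers from where it was at the start of the episode above 0.03 m).
It also fails if it takes over 58 s, if anything falls off the work surface, if the arm or the gripper's body presses on something with over 40 N, if the wrist force passes 120 N, or if a joint passes its speed limit or range.

## Working session

There is one attempt and no reset: what is moved stays moved. The work goes in short steps, Python scripts to look and compute and a tool call to move; the robot and the scene stay as the last step left them, time stands still between calls to the robot, and variables do not carry over. Pictures are saved under pics/ and viewed, at most 10 in all, crops included, and the job is handed in when it is done.

Besides the shell and the picture viewer there is one more tool, called after "Request:" as name(argument=value, ...), one argument or row to a line, values as JSON. arm_command: Moves the arm, as the interface text tells. Its arguments: {"type":"object","properties":{"series":{"type":"array","items":{"type":"number"}},"force":{"type":"number"}},"required":["series"]}

```bash
mkdir -p pics; python3 - <<'E'
from plant import telemetry, vision, ctrl
import cv2,pickle
s=telemetry.get_state();print(s)
d={}
for n in("scene","top"):
    r=vision.read_camera(n);d[n]=r;cv2.imwrite(f"pics/{n}0.png",r["color"])
    print(n,r["K"].tolist(),r["rvec"],r["tvec"])
pickle.dump(d,open("c0.pkl","wb"))
E
```

```text
{'time': 0.0, 'qpos': array([ 1.07302832e+00,  2.87223455e-01,  1.57818780e+00, -2.66070032e-05,
        1.27858108e+00, -1.50030525e-01]), 'dq': array([ 2.58041515e-04,  6.43725529e-05, -2.32801587e-04, -9.58550776e-05,
        2.33827505e-04,  8.81264674e-04]), 'joint_efforts': array([-6.86794592e-04, -4.05977511e+01, -2.92628235e+01, -1.81202149e-04,
        5.71057841e-03, -2.06579458e-06]), 'eef_pos': array([0.22970045, 0.63401439, 0.22990279]), 'tcp_rot': array([ 1.72990133e-01,  9.84922827e-01, -1.14150060e-03, -3.69793993e-04]), 'contact_force': array([-0.09719786, -0.69796124,  0.47296391]), 'wrist_torque': array([-0.03393003,  0.00734483,  0.03279684]), 'finger_force': 0.0, 'opening': 1.0000167110309597}
scene [[420.9954199180181, 0.0, 320.27521419879355], [0.0, 420.9954199180181, 200.75167143994787], [0.0, 0.0, 1.0]] [ 2.04111083 -1.08351838  0.52103863] [-0.32306776  0.33268426  0.71333721]
top [[392.255577327225, 0.0, 322.0040380189413], [0.0, 392.255577327225, 192.60809181286854], [0.0, 0.0, 1.0]] [ 2.18874588 -2.12458188  0.13125094] [-0.04263839  0.56922421  1.22340659]
```

View pics/top0.png

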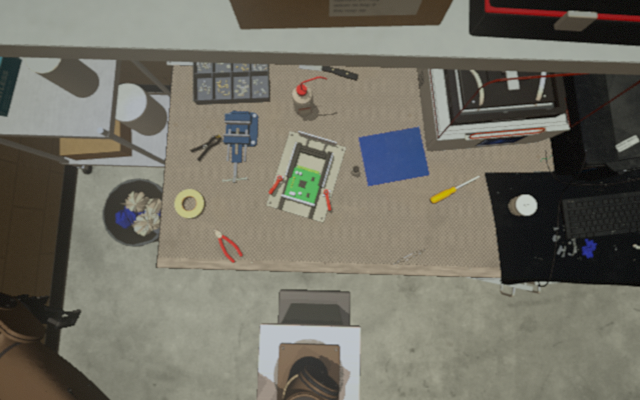

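View pics/scene0.png

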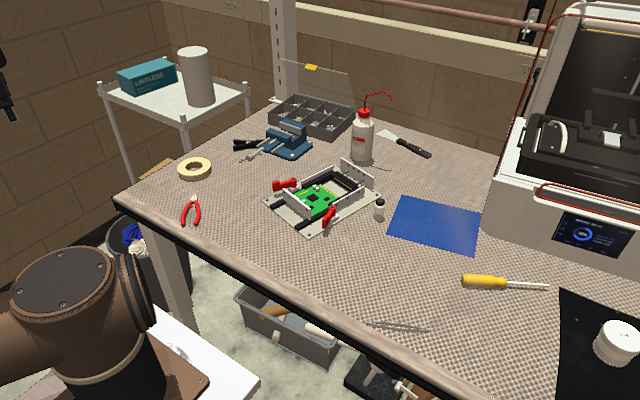

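The top view shows the rack at about (305,175), with levers near (275,186) and (328,200). The cutters are at (228,245), the tweezers at (410,257) and the vial at (355,171). I'll enlarge this area.

```bash
python3 - <<'E'
import cv2,pickle,numpy as np
d=pickle.load(open("c0.pkl","rb"))
a=cv2.resize(d["top"]["color"][122:227,255:360],None,fx=5.6,fy=5.6,interpolation=cv2.INTER_CUBIC)
cv2.imwrite("pics/tc.png",a)
b=cv2.resize(d["scene"]["color"][150:245,255:395],None,fx=5.6,fy=5.6,interpolation=cv2.INTER_CUBIC)
cv2.imwrite("pics/sc.png",b)
E
```

```text
(no output)
```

View pics/tc.png

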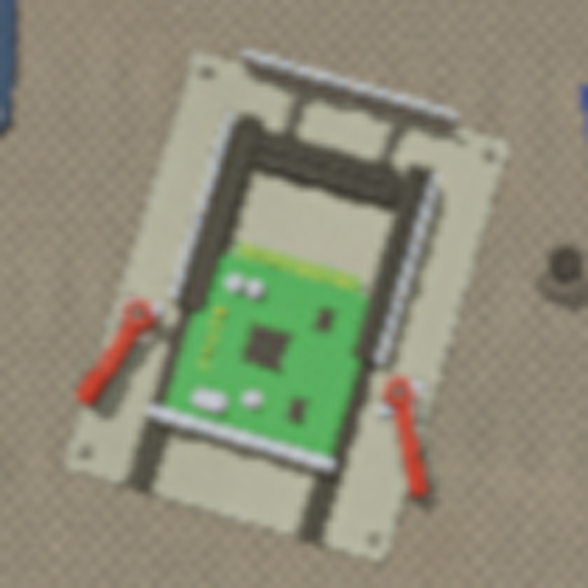

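The zoom shows plate corners at (195,52), (510,145), (383,560) and (68,465). The lever pivots are at (140,312) and (399,388), the lever ends near (88,395) and (420,490), and the panel's top edge runs from (150,408) to (333,468).

```bash
cat > h.py <<'E'
import cv2,pickle,numpy as np
from scipy.optimize import least_squares
from scipy.spatial.transform import Rotation as R
from plant import telemetry, vision, ctrl
def proj(r,P): return cv2.projectPoints(np.asarray(P,float).reshape(-1,1,3),r["rvec"],r["tvec"],r["K"],None)[0][:,0]
def w(p,P):
    P=np.atleast_2d(np.asarray(P,float));c,s=np.cos(p[2]),np.sin(p[2])
    return np.c_[p[0]+c*P[:,0]-s*P[:,1],p[1]+s*P[:,0]+c*P[:,1],P[:,2]]
E
python3 - <<'E'
from h import *
d=pickle.load(open("c0.pkl","rb"));r=d["top"]
f=lambda a:(np.array(a,float)+.5)/5.6-.5+[255,122]
uv=f([(195,52),(510,145),(383,560),(68,465),(140,312),(399,388)])
P=np.array([(162,98,4),(162,-98,4),(-100,-98,4),(-100,98,4),(-5,78,38),(-5,-78,38)])/1e3
s=least_squares(lambda p:(proj(r,w(p,P))-uv).ravel(),[.6,0,0])
p=s.x;print(p,s.fun.reshape(-1,2).round(2).tolist())
np.save("rack.npy",p)
def back(u,z):
    return least_squares(lambda q:(proj(r,[q[0],q[1],z])[0]-u),[.6,0]).x
def inr(u,z):
    q=back(u,z)-p[:2];c,s=np.cos(p[2]),np.sin(p[2]);return np.array([c*q[0]+s*q[1],-s*q[0]+c*q[1]])
for n,a,z in(("panL",(150,408),.048),("panR",(333,468),.048),("LT",(88,395),.045),("RT",(420,490),.045)):
    print(n,inr(f([a])[0],z)*1e3)
for n,u in(("vial",(355,171)),("cut tip",(217,232)),("cut",(240,256)),("cut2",(228,262)),("tw1",(400,263)),("tw2",(424,250))): print(n,back(np.array(u,float),0.))
# scene check
im=d["scene"]["color"].copy();q=w(p,np.r_[P,[[ .116,0,.014]]])
print(proj(d["scene"],q).round(1).tolist())
E
```

```text
[ 0.59953702  0.03604339 -0.26073212] [[0.3, -0.55], [0.15, -0.79], [0.38, 0.45], [-0.7, 0.25], [-0.18, 0.18], [0.06, 0.39]]
panL [-56.48276411  54.20388981]
panR [-59.45281916 -55.01791278]
LT [-59.22121487  90.59973746]
RT [ -57.07049374 -105.62317577]
vial [ 0.65014634 -0.1329572 ]
cut tip [0.43514678 0.31256755]
cut [0.36022069 0.23337894]
cut2 [0.33995893 0.2710363 ]
tw1 [ 0.35328806 -0.28395358]
tw2 [ 0.39713236 -0.36146239]
[[333.4, 163.6], [382.4, 194.6], [308.0, 239.2], [260.7, 199.8], [293.1, 179.1], [332.1, 207.4], [345.2, 181.8]]
```

View pics/sc.png

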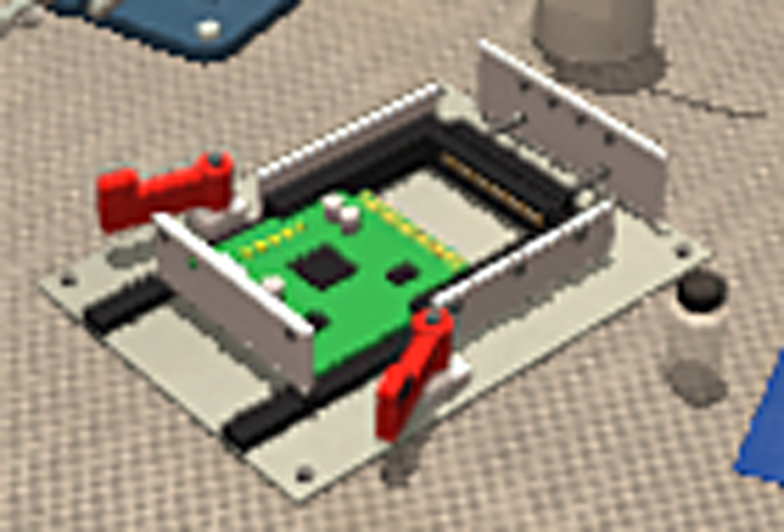

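The scene crop agrees with the fit. The card is about 57 mm short of seated and both levers are splayed open.

```bash
cat >> h.py <<'E'
rack=np.load("rack.npy") if __import__("os").path.exists("rack.npy") else None
def st():
    s=telemetry.get_state();e=s["eef_pos"];q=e[:2]-rack[:2];c,n=np.cos(rack[2]),np.sin(rack[2])
    x=R.from_quat(s["tcp_rot"]).as_matrix()
    print("t",round(s["time"],2),"rackxyz mm",(1e3*np.array([c*q[0]+n*q[1],-n*q[0]+c*q[1],e[2]])).round(1),"F(rack)",np.round([c*s["contact_force"][0]+n*s["contact_force"][1],-n*s["contact_force"][0]+c*s["contact_force"][1],s["contact_force"][2]],1),"q",s["qpos"].round(2))
    return s
def go(x,y,z,phi=0):
    """target TCP in rack frame (mm), tool x = -rack x turned by phi (rad, world z); prints shift cm and rotvec deg"""
    s=st();M=R.from_quat(s["tcp_rot"]);a=rack[2]+phi
    T=R.from_matrix(np.array([[-np.cos(a),-np.sin(a),0],[-np.sin(a),np.cos(a),0],[0,0,-1]]).T.T)
    t=w(rack,[[x/1e3,y/1e3,z/1e3]])[0]
    print((M.inv().apply(t-s["eef_pos"])*100).round(2),np.degrees((M.inv()*T).as_rotvec()).round(2))
E
python3 - <<'E'
from h import *
go(-110,0,150)
E
```

```text
t 0.1 rackxyz mm [-511.5  482.5  230.1] F(rack) [-0.1  0.8 -0.8] q [ 1.07  0.29  1.58  0.    1.28 -0.15]
[-44.19 -44.56   8.08] [-0.12 -0.02 -4.99]
```

Request:
arm_command(
  series=[-44.2,-44.6,4,0,0,-5,1,-44.2,-44.6,4,0,0,-5,1,-44.2,-44.6,4,0,0,-5,1,-44.2,-44.6,4,0,0,-5,1,-44.2,-44.6,4,0,0,-5,1,-44.2,-44.6,4,0,0,-5,1,-44.2,-44.6,4,0,0,-5,1,-44.2,-44.6,4,0,0,-5,1,-44.2,-44.6,4,0,0,-5,1,-44.2,-44.6,4,0,0,-5,1],
  force=40,
)

```text
time: 0.93
eef_pos: [0.4046, 0.2552, 0.2044]
tcp_rot: [0.13, 0.992, -0.0, -0.0]
contact_force: [1.9, 0.2, -0.1]
opening: 0.003
finger_force: 0.0
```

```bash
python3 - <<'E'
from h import *
go(-110,0,150)
E
```

```text
t 0.93 rackxyz mm [-244.9  161.5  204.4] F(rack) [ 1.8  0.7 -0.1] q [ 0.35 -0.13  2.07 -0.    1.2  -0.96]
[-13.48 -16.16   5.44] [-0.01 -0.01  0.04]
```

Request:
arm_command(
  series=[-13.2,-16,5,0,0,0,1,-13.2,-16,5,0,0,0,1,-13.2,-16,5,0,0,0,1,-13.2,-16,5,0,0,0,1,-13.2,-16,5,0,0,0,1,-13.2,-16,5,0,0,0,1,-13.2,-16,5,0,0,0,1,-13.2,-16,5,0,0,0,1,-13.2,-16,5,0,0,0,1],
)

```text
time: 1.68
eef_pos: [0.4904, 0.0697, 0.1549]
tcp_rot: [0.129, 0.992, 0.0, -0.0]
contact_force: [0.1, -0.3, 0.5]
opening: -0.002
finger_force: 0.0
```

```bash
python3 - <<'E'
from h import *
go(-90,0,22)
s=telemetry.get_state();r=vision.read_camera("wrist");pickle.dump((s,r),open("w1.pkl","wb"))
cv2.imwrite("pics/w1.png",r["color"]);print(r["K"].tolist(),r["T_tool_cam"].round(4).tolist())
E
```

```text
t 1.68 rackxyz mm [-114.1    4.3  154.9] F(rack) [ 0.2 -0.3  0.5] q [-0.06 -0.03  2.08  0.    1.1  -1.38]
[-2.41 -0.44 13.29] [ 0.02 -0.02  0.08]
[[342.02777089113454, 0.0, 323.9745172812055], [0.0, 342.02777089113454, 198.90382080648308], [0.0, 0.0, 1.0]] [[0.0015, -0.9636, -0.2674, 0.0681], [1.0, 0.0014, 0.0004, -0.0], [0.0, -0.2674, 0.9636, -0.1423], [0.0, 0.0, 0.0, 1.0]]
```

View pics/w1.png

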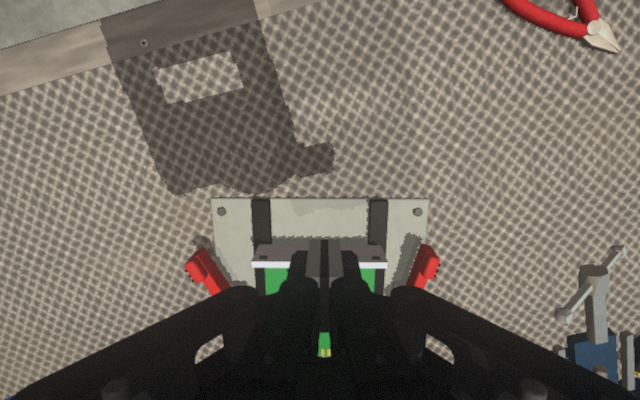

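The wrist view shows the near plate corners at (212,199) and (428,199) and the plate holes. The panel's white top edge spans columns 253–387 at rows 262–268. The lever tips are at (196,262) and (432,258).

```bash
python3 - <<'E'
from h import *
s,r=pickle.load(open("w1.pkl","rb"))
Tt=np.eye(4);Tt[:3,:3]=R.from_quat(s["tcp_rot"]).as_matrix();Tt[:3,3]=s["eef_pos"]
C=Tt@r["T_tool_cam"]
def ray(u,z):
    v=C[:3,:3]@np.linalg.solve(r["K"],[u[0],u[1],1.]);return C[:3,3]+v*(z-C[2,3])/v[2]
c,n=np.cos(rack[2]),np.sin(rack[2])
for nm,u,z in(("plateR -100,-98",(212,199),.004),("plateL -100,98",(428,199),.004),("pan R top outer",(253,262),.048),("pan L top outer",(387,262),.048),("Rtab end",(191,258),.048),("Ltab end",(434,250),.048)):
    q=ray(u,z)[:2]-rack[:2];print(nm,(1e3*np.array([c*q[0]+n*q[1],-n*q[0]+c*q[1]])).round(1))
E
```

```text
plateR -100,-98 [-100.6  -95.1]
plateL -100,98 [-101.1   97.1]
pan R top outer [-60.8 -52. ]
pan L top outer [-61.1  54.8]
Rtab end [ -64.1 -101. ]
Ltab end [-71.5  91.4]
```

Request:
arm_command(
  series=[-1.9,-0.3,4,0,0,0,1,-1.9,-0.3,8,0,0,0,1,-1.9,-0.3,11,0,0,0,1,-1.9,-0.3,13,0,0,0,1,-1.9,-0.3,13.2,0,0,0,1,-1.9,-0.3,13.2,0,0,0,1,-1.9,-0.3,13.2,0,0,0,1],
)

```text
time: 2.32
eef_pos: [0.5095, 0.0616, 0.0244]
tcp_rot: [0.129, 0.992, 0.0, 0.001]
contact_force: [0.0, -0.7, 0.4]
opening: -0.004
finger_force: 0.0
```

```bash
python3 - <<'E'
from h import *
go(-70,1,22)
E
```

```text
t 2.32 rackxyz mm [-93.5   1.5  24.4] F(rack) [ 0.2 -0.6  0.4] q [-0.08  0.21  2.1   0.    0.83 -1.39]
[-2.35 -0.05  0.25] [0.03 0.15 0.11]
```

Request:
arm_command(
  series=[-0.4,0,0,0,0,0,1,-0.8,0,0,0,0,0,1,-1.2,0,0,0,0,0,1,-1.6,0,0,0,0,0,1,-1.9,0,0,0,0,0,1,-2.2,0,0,0,0,0,1,-2.5,0,0,0,0,0,1,-2.8,0,0,0,0,0,1,-3.1,0,0,0,0,0,1,-3.4,0,0,0,0,0,1],
)

```text
time: 3.15
eef_pos: [0.5413, 0.052, 0.0226]
tcp_rot: [0.13, 0.992, -0.0, -0.0]
contact_force: [-1.6, 0.3, 0.8]
opening: 0.003
finger_force: 0.7
```

```bash
python3 - <<'E'
from h import *
st()
r=vision.read_camera("wrist");cv2.imwrite("pics/w2.png",r["color"])
E
```

```text
t 3.15 rackxyz mm [-60.4   0.4  22.6] F(rack) [-1.6 -0.1  0.8] q [-0.09  0.27  2.02 -0.    0.85 -1.4 ]
```

View pics/w2.png

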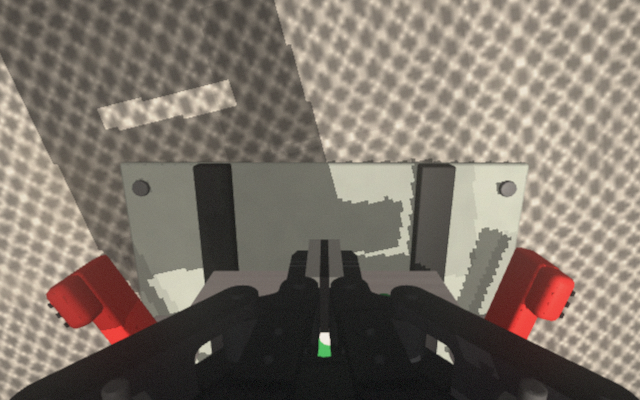

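The fingers are on the middle of the panel, its lower edge is level at row 271, and the levers are clear at the sides. Sliding takes about 1.6 N, so I'll keep pushing.

Request:
arm_command(
  series=[-0.3,0,0,0,0,0,1,-0.6,0,0,0,0,0,1,-0.9,0,0,0,0,0,1,-1.2,0,0,0,0,0,1,-1.5,0,0,0,0,0,1,-1.8,0,0,0,0,0,1,-2.1,0,0,0,0,0,1,-2.4,0,0,0,0,0,1,-2.6,0,0,0,0,0,1,-2.8,0,0,0,0,0,1],
)

```text
time: 4.03
eef_pos: [0.5685, 0.0447, 0.0229]
tcp_rot: [0.13, 0.992, -0.0, -0.0]
contact_force: [-1.3, 0.9, 0.6]
opening: -0.001
finger_force: 0.7
```

```bash
python3 - <<'E'
from h import *
st()
E
```

```text
t 4.03 rackxyz mm [-32.2   0.4  22.9] F(rack) [-1.5  0.6  0.6] q [-0.1   0.32  1.96  0.    0.86 -1.41]
```

Request:
arm_command(
  series=[-0.1,0,0,0,0,0,1,-0.2,0,0,0,0,0,1,-0.3,0,0,0,0,0,1,-0.4,0,0,0,0,0,1,-0.5,0,0,0,0,0,1,-0.6,0,0,0,0,0,1,-0.6,0,0,0,0,0,1],
)

```text
time: 4.62
eef_pos: [0.5745, 0.0432, 0.0229]
tcp_rot: [0.13, 0.992, 0.0, 0.0]
contact_force: [-1.1, 0.2, -0.0]
opening: 0.004
finger_force: 0.5
```

Request:
arm_command(
  series=[-0.05,0,0,0,0,0,1,-0.1,0,0,0,0,0,1,-0.15,0,0,0,0,0,1,-0.2,0,0,0,0,0,1,-0.2,0,0,0,0,0,1],
)

```text
time: 5.03
eef_pos: [0.5763, 0.0427, 0.0229]
tcp_rot: [0.13, 0.992, -0.0, 0.0]
contact_force: [-2.3, -0.1, 2.3]
opening: 0.001
finger_force: 1.0
```

```bash
python3 - <<'E'
from h import *
st()
E
```

```text
t 5.03 rackxyz mm [-24.2   0.5  22.9] F(rack) [-2.2 -0.7  2.3] q [-0.1   0.34  1.94 -0.    0.87 -1.41]
```

Request:
arm_command(
  series=[-0.05,0,0,0,0,0,1,-0.1,0,0,0,0,0,1,-0.1,0,0,0,0,0,1],
)

```text
time: 5.28
eef_pos: [0.5773, 0.0424, 0.0229]
tcp_rot: [0.13, 0.992, -0.0, 0.0]
contact_force: [-1.9, 0.2, 1.9]
opening: 0.001
finger_force: 0.9
```

Request:
arm_command(
  series=[-0.05,0,0,0,0,0,1,-0.1,0,0,0,0,0,1,-0.1,0,0,0,0,0,1],
)

```text
time: 5.53
eef_pos: [0.5782, 0.0421, 0.0228]
tcp_rot: [0.13, 0.992, -0.0, 0.0]
contact_force: [-1.0, 1.0, 1.1]
opening: 0.002
finger_force: 0.8
```

Request:
arm_command(
  series=[-0.05,0,0,0,0,0,1,-0.1,0,0,0,0,0,1,-0.15,0,0,0,0,0,1,-0.15,0,0,0,0,0,1],
)

```text
time: 5.87
eef_pos: [0.5794, 0.0419, 0.0228]
tcp_rot: [0.13, 0.992, 0.0, -0.0]
contact_force: [-2.4, 1.9, 1.9]
opening: -0.002
finger_force: 1.5
```

Request:
arm_command(
  series=[-0.05,0,0,0,0,0,1,-0.1,0,0,0,0,0,1,-0.1,0,0,0,0,0,1],
)

```text
time: 6.12
eef_pos: [0.5796, 0.0418, 0.0228]
tcp_rot: [0.13, 0.992, 0.0, -0.001]
contact_force: [-5.2, 0.8, 4.6]
opening: 0.0
finger_force: 2.7
```

Request:
arm_command(
  series=[-0.03,0,0,0,0,0,1,-0.03,0,0,0,0,0,1,-0.03,0,0,0,0,0,1,-0.03,0,0,0,0,0,1,-0.03,0,0,0,0,0,1,-0.03,0,0,0,0,0,1,-0.03,0,0,0,0,0,1],
)

```text
time: 6.7
eef_pos: [0.5796, 0.0418, 0.0228]
tcp_rot: [0.13, 0.992, 0.0, -0.002]
contact_force: [-6.0, 2.6, 4.9]
opening: 0.002
finger_force: 3.1
```

```bash
python3 - <<'E'
from h import *
st()
E
```

```text
t 6.7 rackxyz mm [-20.7   0.4  22.8] F(rack) [-6.5  0.9  4.9] q [-0.1   0.34  1.93  0.    0.87 -1.41]
```

The card is held against the connector at about 6 N. Now I'll back off and go over to the outside of the left lever.

Request:
arm_command(
  series=[1.5,0,0,0,0,0,1,3.2,0,0,0,0,0,1,3.2,0,-3,0,0,0,1,3.2,0,-6,0,0,0,1,3.2,4,-6,0,0,0,1,3.2,8,-6,0,0,0,1,3.2,12,-6,0,0,0,1,3.2,12,-6,0,0,0,1,3.2,12,-3,0,0,0,1,3.2,12,-0.5,0,0,0,1],
)

```text
time: 7.53
eef_pos: [0.5833, 0.1666, 0.029]
tcp_rot: [0.129, 0.992, 0.0, 0.004]
contact_force: [-16.7, -37.8, 99.0]
opening: -0.0
finger_force: 0.0
```

```bash
cat >>h.py <<'E'
def arc(side,ths,r=48,hy=8,z=28,x0=None):
    """cm shifts (tool axes) from measured TCP to push lever (side +1 left) to angles"""
    s=st();e=s["eef_pos"];M=R.from_quat(s["tcp_rot"])
    for t in ths:
        S,C=np.sin(t),np.cos(t);o=5+11*abs(C)+hy*abs(S)
        x=-5-r*S-o*C;y=side*(78-r*C+o*S)
        print(t,(x.round(1),round(y,1)),(M.inv().apply(w(rack,[[x/1e3,y/1e3,z/1e3]])[0]-e)*100).round(1))
E
python3 - <<'E'
from h import *
arc(1,[1.7,1.5,1.3,1.1,.9,.7,.55])
E
```

```text
t 7.53 rackxyz mm [-49.3 121.9  29. ] F(rack) [ -6.4 -40.8  99. ] q [ 0.11  0.38  1.87 -0.    0.89 -1.2 ]
1.7 (np.float64(-50.8), np.float64(98.4)) [ 0.2 -2.4  0.1]
1.5 (np.float64(-53.9), np.float64(88.3)) [ 0.5 -3.4  0.1]
1.3 (np.float64(-55.4), np.float64(80.2)) [ 0.6 -4.2  0.1]
1.1 (np.float64(-55.5), np.float64(71.5)) [ 0.6 -5.   0.1]
0.9 (np.float64(-53.9), np.float64(62.3)) [ 0.5 -6.   0.1]
0.7 (np.float64(-50.1), np.float64(53.2)) [ 0.1 -6.9  0.1]
0.55 (np.float64(-45.9), np.float64(46.8)) [-0.3 -7.5  0.1]
```

```bash
python3 - <<'E'
from h import *
for i in range(3): r=vision.read_camera("top")
s=st()
cv2.imwrite("pics/t3.png",cv2.resize(r["color"][112:237,225:375],None,fx=4.6,fy=4.6,interpolation=cv2.INTER_CUBIC))
E
```

```text
t 7.68 rackxyz mm [-51.3 118.8  26.3] F(rack) [ 0.6 -2.1 -0.2] q [ 0.11  0.38  1.87 -0.    0.89 -1.2 ]
```

View pics/t3.png

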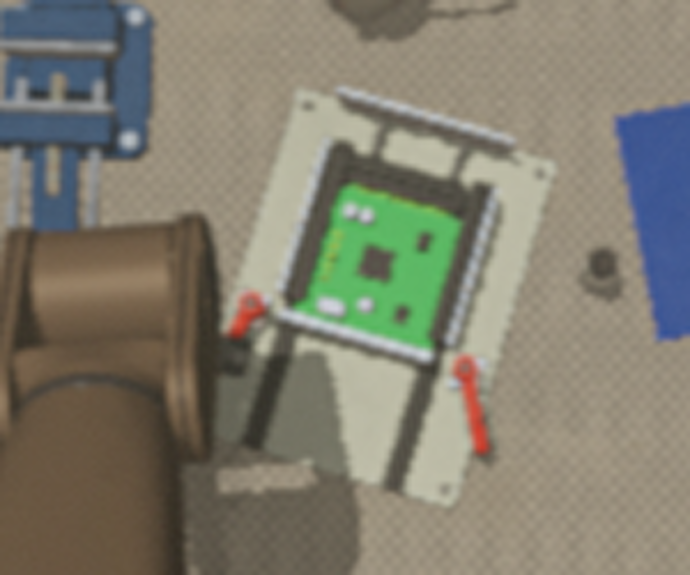

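The 99 N was only a stopping transient, and it is gone now. The card has nearly reached the connector, and the finger is outside the left lever at about (235,355). I'll use softer moves and sweep the lever.

Request:
arm_command(
  series=[0,-0.8,0,0,0,0,1,0,-1.6,0,0,0,0,1,0.1,-2.3,0,0,0,0,1,0.2,-3.0,0,0,0,0,1,0.4,-3.6,0,0,0,0,1,0.4,-4.2,0,0,0,0,1,0.4,-4.7,0,0,0,0,1,0.35,-5.2,0,0,0,0,1,0.25,-5.7,0,0,0,0,1,0.25,-5.7,0,0,0,0,1],
)

```text
time: 8.52
eef_pos: [0.5651, 0.1119, 0.0289]
tcp_rot: [0.131, 0.991, 0.002, 0.002]
contact_force: [0.5, 5.3, 1.4]
opening: 0.002
finger_force: 2.0
```

```bash
python3 - <<'E'
from h import *
arc(1,[.8,.7,.6,.5])
E
```

```text
t 8.52 rackxyz mm [-52.8  64.4  28.9] F(rack) [-0.8  5.2  1.4] q [ 0.02  0.32  1.95  0.    0.87 -1.29]
0.8 (np.float64(-52.3), np.float64(57.8)) [-0.1 -0.7  0.1]
0.7 (np.float64(-50.1), np.float64(53.2)) [-0.3 -1.1  0.1]
0.6 (np.float64(-47.5), np.float64(48.9)) [-0.5 -1.5  0.1]
0.5 (np.float64(-44.2), np.float64(44.7)) [-0.9 -2.   0.1]
```

Request:
arm_command(
  series=[-0.1,-0.5,0,0,0,0,1,-0.25,-0.9,0,0,0,0,1,-0.5,-1.4,0,0,0,0,1,-0.7,-1.7,0,0,0,0,1,-0.7,-1.7,0,0,0,0,1,0.3,-1.5,0,0,0,0,1,1.6,-1.5,-1,0,0,0,1,2.2,-2.5,-3,0,0,0,1,2.2,-4.5,-5,0,0,0,1,2.2,-7,-5.5,0,0,0,1],
)

```text
time: 9.35
eef_pos: [0.5255, 0.0493, 0.0861]
tcp_rot: [0.128, 0.992, -0.0, 0.003]
contact_force: [0.2, -0.5, -0.0]
opening: -0.001
finger_force: 0.0
```

```bash
python3 - <<'E'
from h import *
go(-52,-130,85)
E
```

```text
t 9.35 rackxyz mm [-75.   -6.2  86.1] F(rack) [ 0.3 -0.4 -0. ] q [-0.1   0.13  2.05 -0.    0.96 -1.41]
[ -2.26 -12.38   0.12] [0.04 0.37 0.18]
```

Request:
arm_command(
  series=[-0.5,-2.5,0,0,0,0,1,-1,-5,0,0,0,0,1,-1.6,-8,0,0,0,0,1,-2,-10.5,0,0,0,0,1,-2.2,-12,0,0,0,0,1,-2.2,-12.4,1,0,0,0,1,-2.2,-12.4,2.7,0,0,0,1,-2.2,-12.4,4.3,0,0,0,1,-2.2,-12.4,5.5,0,0,0,1,-2.2,-12.4,5.8,0,0,0,1],
)

```text
time: 10.18
eef_pos: [0.5113, -0.075, 0.022]
tcp_rot: [0.13, 0.992, 0.0, -0.002]
contact_force: [-0.3, -0.3, -0.1]
opening: 0.001
finger_force: 0.0
```

```bash
python3 - <<'E'
from h import *
r=vision.read_camera("wrist");r=vision.read_camera("wrist")
arc(-1,[1.9,1.7,1.5,1.3,1.1,.9,.7,.55])
E
```

```text
t 10.28 rackxyz mm [ -55.2 -130.1   23.7] F(rack) [-0.   0.4  0.5] q [-0.34  0.22  2.08 -0.    0.84 -1.65]
1.9 (np.float64(-45.2), np.float64(-108.8)) [-1.   2.1 -0.4]
1.7 (np.float64(-50.8), np.float64(-98.4)) [-0.4  3.2 -0.4]
1.5 (np.float64(-53.9), np.float64(-88.3)) [-0.1  4.2 -0.4]
1.3 (np.float64(-55.4), np.float64(-80.2)) [ 0.   5.  -0.4]
1.1 (np.float64(-55.5), np.float64(-71.5)) [ 0.   5.9 -0.4]
0.9 (np.float64(-53.9), np.float64(-62.3)) [-0.1  6.8 -0.4]
0.7 (np.float64(-50.1), np.float64(-53.2)) [-0.5  7.7 -0.4]
0.55 (np.float64(-45.9), np.float64(-46.8)) [-0.9  8.3 -0.4]
```

Request:
arm_command(
  series=[-0.4,0.8,-0.3,0,0,0,1,-0.7,1.6,-0.3,0,0,0,1,-0.6,2.4,-0.3,0,0,0,1,-0.4,3.2,-0.3,0,0,0,1,-0.2,3.9,-0.3,0,0,0,1,-0.1,4.6,-0.3,0,0,0,1,0,5.3,-0.3,0,0,0,1,0,5.9,-0.3,0,0,0,1,-0.1,6.5,-0.3,0,0,0,1,-0.2,7.0,-0.3,0,0,0,1],
)

```text
time: 11.12
eef_pos: [0.5349, -0.0104, 0.0294]
tcp_rot: [0.129, 0.992, -0.002, 0.001]
contact_force: [-3.3, -8.0, -0.6]
opening: 0.001
finger_force: 3.0
```

```bash
python3 - <<'E'
from h import *
arc(-1,[.8,.7,.6,.5])
E
```

```text
t 11.12 rackxyz mm [-50.5 -61.5  29.4] F(rack) [-1.1 -8.6 -0.6] q [-0.21  0.24  2.04 -0.01  0.85 -1.52]
0.8 (np.float64(-52.3), np.float64(-57.8)) [0.2 0.4 0.1]
0.7 (np.float64(-50.1), np.float64(-53.2)) [-0.   0.8  0.1]
0.6 (np.float64(-47.5), np.float64(-48.9)) [-0.3  1.3  0.1]
0.5 (np.float64(-44.2), np.float64(-44.7)) [-0.6  1.7  0.1]
```

Request:
arm_command(
  series=[0.1,0.4,0,0,0,0,1,-0.1,0.8,0,0,0,0,1,-0.3,1.2,0,0,0,0,1,-0.5,1.5,0,0,0,0,1,-0.5,1.5,0,0,0,0,1,0.4,1.4,0,0,0,0,1,1.8,1.6,0,0,0,0,1,3,3.2,0,0,0,0,0.7,3.6,5,0,0,0,0,0.5,3.6,6.1,0,0,0,0,0.5],
)

```text
time: 11.95
eef_pos: [0.5139, 0.0611, 0.0286]
tcp_rot: [0.13, 0.992, 0.0, 0.0]
contact_force: [-0.8, 0.4, 0.1]
opening: 0.42
finger_force: 0.0
```

```bash
python3 - <<'E'
from h import *
for i in range(3):r=vision.read_camera("wrist")
s=st();print(s["opening"])
r=vision.read_camera("wrist");cv2.imwrite("pics/w4.png",r["color"]);pickle.dump((s,r),open("w4.pkl","wb"))
E
```

```text
t 12.1 rackxyz mm [-87.4   1.4  28.7] F(rack) [-0.6  0.   0.4] q [-0.08  0.21  2.08 -0.    0.84 -1.39]
0.5040387335589467
```

View pics/w4.png

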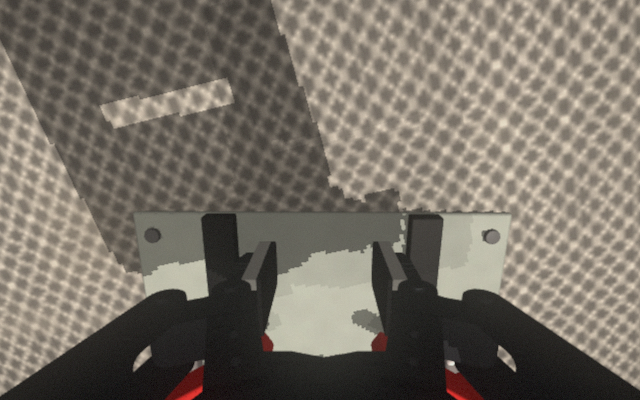

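The red lever tips sit symmetrically at (265,342) and (380,342), just beyond the half-open fingers. I'll push both together along +x.

Request:
arm_command(
  series=[-0.6,-0.1,0.3,0,0,0,0.5,-1.2,-0.1,0.6,0,0,0,0.5,-1.8,-0.1,0.6,0,0,0,0.5,-2.4,-0.1,0.6,0,0,0,0.5,-3.0,-0.1,0.6,0,0,0,0.5,-3.5,-0.1,0.6,0,0,0,0.5,-4.0,-0.1,0.6,0,0,0,0.5,-4.4,-0.1,0.6,0,0,0,0.5,-4.8,-0.1,0.6,0,0,0,0.5,-5.1,-0.1,0.6,0,0,0,0.5],
  force=80,
)

```text
time: 12.98
eef_pos: [0.5524, 0.0487, 0.0211]
tcp_rot: [0.13, 0.991, 0.001, -0.017]
contact_force: [-37.3, 11.5, 34.9]
opening: 0.5
finger_force: 27.5
```

```bash
python3 - <<'E'
from h import *
s=st();print(s["opening"],s["finger_force"],s["wrist_torque"].round(2))
E
```

```text
t 12.98 rackxyz mm [-48.8   0.1  21.1] F(rack) [-39.    1.5  34.9] q [-0.1   0.31  1.98  0.    0.89 -1.41]
0.5002482547128897 27.49902840113009 [1.7  5.48 0.06]
```

Force is already 39 N with both levers, so I'll back off and alternate levers with the shut fingers, which press better near the tip.

Request:
arm_command(
  series=[1.2,0,-0.2,0,0,0,0.5,2.2,0,-0.5,0,0,0,0.7,3.2,0,-0.7,0,0,0,1,3.6,1,-0.7,0,0,0,1,3.6,2.5,-0.7,0,0,0,1,3.6,4,-0.7,0,0,0,1,3.6,5.0,-0.7,0,0,0,1,3.6,5.0,-0.7,0,0,0,1,3.6,5.0,-0.7,0,0,0,1],
)

```text
time: 13.73
eef_pos: [0.542, 0.103, 0.0289]
tcp_rot: [0.129, 0.992, -0.0, 0.0]
contact_force: [-0.6, 0.2, 0.1]
opening: 0.0
finger_force: 0.0
```

```bash
python3 - <<'E'
from h import *
for i in range(2):r=vision.read_camera("top")
cv2.imwrite("pics/t5.png",cv2.resize(r["color"][112:237,225:375],None,fx=4.6,fy=4.6,interpolation=cv2.INTER_CUBIC))
arc(1,[.6,.5,.4,.3,.2,.1,0])
E
```

```text
t 13.83 rackxyz mm [-73.   49.1  28.7] F(rack) [0.1 0.3 0.4] q [ 0.    0.28  2.   -0.    0.86 -1.31]
0.6 (np.float64(-47.5), np.float64(48.9)) [-2.6 -0.   0.1]
0.5 (np.float64(-44.2), np.float64(44.7)) [-2.9 -0.4  0.1]
0.4 (np.float64(-40.5), np.float64(40.9)) [-3.3 -0.8  0.1]
0.3 (np.float64(-36.3), np.float64(37.4)) [-3.7 -1.2  0.1]
0.2 (np.float64(-31.6), np.float64(34.4)) [-4.1 -1.5  0.1]
0.1 (np.float64(-26.5), np.float64(31.9)) [-4.7 -1.7  0.1]
0 (np.float64(-21.0), np.float64(30.0)) [-5.2 -1.9  0.1]
```

View pics/t5.png

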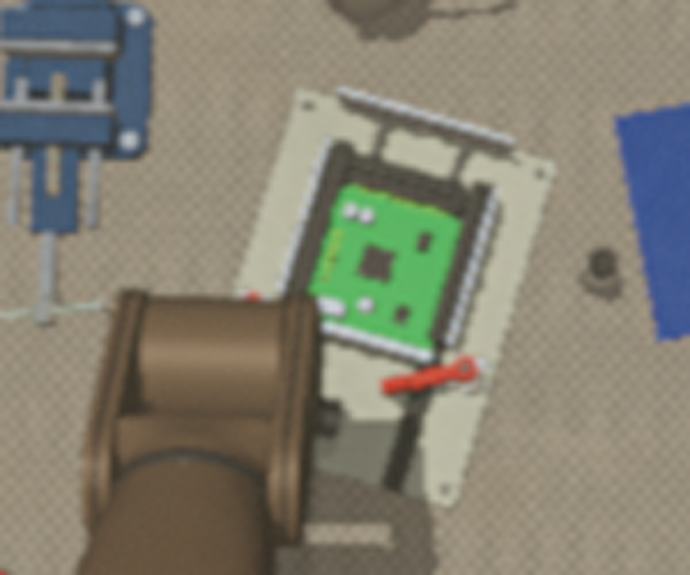

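The right lever is at about 0.49 rad (pivot (468,370), tip (390,385)), where it starts to bear on the panel. Next is the left lever with a single finger.

Request:
arm_command(
  series=[-0.7,0,0,0,0,0,1,-1.4,0,0,0,0,0,1,-2.1,0,0,0,0,0,1,-2.6,-0.1,0,0,0,0,1,-3.0,-0.4,0,0,0,0,1,-3.3,-0.7,0,0,0,0,1,-3.6,-1.0,0,0,0,0,1,-3.8,-1.2,0,0,0,0,1,-3.8,-1.2,0,0,0,0,1],
)

```text
time: 14.58
eef_pos: [0.5741, 0.0831, 0.0281]
tcp_rot: [0.131, 0.991, 0.002, -0.002]
contact_force: [-2.2, 8.1, 1.1]
opening: 0.001
finger_force: 3.1
```

```bash
python3 - <<'E'
from h import *
s=st();print(s["finger_force"])
E
```

```text
t 14.58 rackxyz mm [-36.7  38.9  28.1] F(rack) [-4.2  7.3  1.1] q [-0.03  0.33  1.93  0.01  0.88 -1.35]
3.0900708079570904
```

Request:
arm_command(
  series=[-0.2,-0.15,0,0,0,0,1,-0.4,-0.3,0,0,0,0,1,-0.6,-0.35,0,0,0,0,1,-0.6,-0.35,0,0,0,0,1],
)

```text
time: 14.92
eef_pos: [0.5775, 0.0791, 0.0277]
tcp_rot: [0.131, 0.991, 0.002, -0.004]
contact_force: [-4.8, 9.8, 1.2]
opening: 0.003
finger_force: 4.5
```

```bash
python3 - <<'E'
from h import *
s=st();print(s["finger_force"])
go(-75,-50,28)
E
```

```text
t 14.92 rackxyz mm [-32.3  35.9  27.7] F(rack) [-7.2  8.2  1.2] q [-0.04  0.34  1.92  0.01  0.89 -1.35]
4.489909409894608
t 14.92 rackxyz mm [-32.3  35.9  27.7] F(rack) [-7.2  8.2  1.2] q [-0.04  0.34  1.92  0.01  0.89 -1.35]
[ 4.25 -8.59 -0.02] [ 0.21 -0.5  -0.08]
```

Request:
arm_command(
  series=[1,0.2,0,0,0,0,1,2.5,0,0,0,0,0,1,4,-0.3,0,0,0,0,1,4.3,-2,0,0,0,0,1,4.3,-4,0,0,0,0,1,4.3,-6,0,0,0,0,1,4.3,-7.6,0,0,0,0,1,4.3,-8.4,0,0,0,0,1,4.3,-8.4,0,0,0,0,1,4.3,-8.4,0,0,0,0,1],
)

```text
time: 15.75
eef_pos: [0.5172, 0.0059, 0.029]
tcp_rot: [0.13, 0.991, 0.0, 0.0]
contact_force: [0.1, -0.0, 0.3]
opening: 0.003
finger_force: 0.0
```

```bash
python3 - <<'E'
from h import *
arc(-1,[.5,.4,.3,.2,.1])
E
```

```text
t 15.75 rackxyz mm [-71.8 -50.3  29. ] F(rack) [0.1 0.  0.3] q [-0.18  0.21  2.09  0.    0.84 -1.49]
0.5 (np.float64(-44.2), np.float64(-44.7)) [-2.8  0.6  0.1]
0.4 (np.float64(-40.5), np.float64(-40.9)) [-3.1  0.9  0.1]
0.3 (np.float64(-36.3), np.float64(-37.4)) [-3.6  1.3  0.1]
0.2 (np.float64(-31.6), np.float64(-34.4)) [-4.   1.6  0.1]
0.1 (np.float64(-26.5), np.float64(-31.9)) [-4.5  1.8  0.1]
```

Request:
arm_command(
  series=[-0.7,0.1,0,0,0,0,1,-1.4,0.2,0,0,0,0,1,-2.1,0.3,0,0,0,0,1,-2.6,0.5,0,0,0,0,1,-2.9,0.7,0,0,0,0,1,-3.2,1.0,0,0,0,0,1,-3.6,1.3,0,0,0,0,1,-3.9,1.5,0,0,0,0,1,-4.1,1.6,0,0,0,0,1,-4.2,1.7,0,0,0,0,1],
)

```text
time: 16.58
eef_pos: [0.5594, 0.0112, 0.0275]
tcp_rot: [0.129, 0.992, -0.001, -0.004]
contact_force: [-7.4, -4.3, 2.0]
opening: -0.001
finger_force: 3.7
```

```bash
python3 - <<'E'
from h import *
s=st();print(s["finger_force"])
E
```

```text
t 16.58 rackxyz mm [-32.4 -34.4  27.5] F(rack) [-6.1 -6.   2. ] q [-0.16  0.3   1.98 -0.    0.87 -1.47]
3.729595496552065
```

Request:
arm_command(
  series=[-0.2,0.1,0,0,0,0,1,-0.4,0.2,0,0,0,0,1,-0.6,0.25,0,0,0,0,1,-0.7,0.25,0,0,0,0,1,-0.7,0.25,0,0,0,0,1],
)

```text
time: 17.0
eef_pos: [0.5629, 0.0117, 0.0272]
tcp_rot: [0.129, 0.992, -0.002, -0.01]
contact_force: [-16.3, -5.4, 9.9]
opening: -0.001
finger_force: 8.1
```

```bash
python3 - <<'E'
from h import *
s=st();print(s["finger_force"])
E
```

```text
t 17.0 rackxyz mm [-29.1 -33.   27.2] F(rack) [-14.4  -9.4   9.9] q [-0.16  0.31  1.96 -0.01  0.89 -1.47]
8.070740868570283
```

Request:
arm_command(
  series=[0.8,0,0,0,0,0,1,2,0,0,0,0,0,1,3,1,0,0,0,0,1,3,2.5,0,0,0,0,1,3,4.3,0,0,0,0,1,3,6,0,0,0,0,1,3,6.8,0,0,0,0,1,3,6.8,0,0,0,0,1,3,6.8,0,0,0,0,1],
)

```text
time: 17.75
eef_pos: [0.5579, 0.0865, 0.0287]
tcp_rot: [0.129, 0.992, -0.0, 0.0]
contact_force: [0.6, -0.3, 0.8]
opening: 0.002
finger_force: 0.0
```

```bash
python3 - <<'E'
from h import *
arc(1,[.2,.1,0])
E
```

```text
t 17.75 rackxyz mm [-53.2  38.   28.7] F(rack) [ 0.7 -0.1  0.8] q [-0.03  0.3   1.97 -0.    0.87 -1.34]
0.2 (np.float64(-31.6), np.float64(34.4)) [-2.2 -0.4  0.1]
0.1 (np.float64(-26.5), np.float64(31.9)) [-2.7 -0.6  0.1]
0 (np.float64(-21.0), np.float64(30.0)) [-3.2 -0.8  0.1]
```

Request:
arm_command(
  series=[-0.7,-0.1,0,0,0,0,1,-1.4,-0.3,0,0,0,0,1,-1.9,-0.4,0,0,0,0,1,-2.3,-0.5,0,0,0,0,1,-2.7,-0.6,0,0,0,0,1,-3.0,-0.7,0,0,0,0,1,-3.3,-0.8,0,0,0,0,1,-3.5,-0.8,0,0,0,0,1,-3.5,-0.8,0,0,0,0,1],
)

```text
time: 18.5
eef_pos: [0.5853, 0.0709, 0.0286]
tcp_rot: [0.131, 0.991, 0.001, -0.007]
contact_force: [-13.7, 7.2, 11.7]
opening: -0.001
finger_force: 7.5
```

```bash
python3 - <<'E'
from h import *
s=st();print(s["finger_force"])
E
```

```text
t 18.5 rackxyz mm [-22.8  30.   28.6] F(rack) [-15.1   3.4  11.7] q [-0.05  0.35  1.9   0.    0.9  -1.36]
7.499615089909639
```

Request:
arm_command(
  series=[-0.2,0,0,0,0,0,1,-0.4,0,0,0,0,0,1,-0.5,0,0,0,0,0,1,-0.5,0,0,0,0,0,1],
)

```text
time: 18.83
eef_pos: [0.5857, 0.0707, 0.0286]
tcp_rot: [0.13, 0.991, 0.001, -0.013]
contact_force: [-25.7, 8.5, 22.8]
opening: -0.005
finger_force: 13.6
```

```bash
python3 - <<'E'
from h import *
s=st();print(s["finger_force"])
E
```

```text
t 18.83 rackxyz mm [-22.3  29.9  28.6] F(rack) [-27.    1.6  22.8] q [-0.05  0.36  1.89  0.01  0.92 -1.37]
13.600733927451074
```

Request:
arm_command(
  series=[1,0,0,0,0,0,1,2.2,0,0,0,0,0,1,3.5,-1,0,0,0,0,1,3.5,-2.5,0,0,0,0,1,3.5,-4.3,0,0,0,0,1,3.5,-5.8,0,0,0,0,1,3.5,-6.3,0,0,0,0,1,3.5,-6.3,0,0,0,0,1,3.5,-6.3,0,0,0,0,1],
)

```text
time: 19.58
eef_pos: [0.5449, 0.0156, 0.0289]
tcp_rot: [0.131, 0.991, 0.0, 0.0]
contact_force: [-0.9, 0.2, -0.1]
opening: 0.005
finger_force: 0.0
```

```bash
python3 - <<'E'
from h import *
arc(-1,[.2,.1,0])
E
```

```text
t 19.58 rackxyz mm [-47.6 -33.8  28.9] F(rack) [-0.9 -0.1 -0.1] q [-0.16  0.26  2.02  0.    0.86 -1.47]
0.2 (np.float64(-31.6), np.float64(-34.4)) [-1.6 -0.1  0.1]
0.1 (np.float64(-26.5), np.float64(-31.9)) [-2.1  0.2  0.1]
0 (np.float64(-21.0), np.float64(-30.0)) [-2.7  0.4  0.1]
```

The left lever is at its stop. Now the right one.

Request:
arm_command(
  series=[-0.6,0,0,0,0,0,1,-1.1,0,0,0,0,0,1,-1.5,0.1,0,0,0,0,1,-1.9,0.1,0,0,0,0,1,-2.2,0.2,0,0,0,0,1,-2.5,0.3,0,0,0,0,1,-2.7,0.3,0,0,0,0,1,-2.9,0.4,0,0,0,0,1,-3.1,0.4,0,0,0,0,1,-3.1,0.4,0,0,0,0,1],
)

```text
time: 20.42
eef_pos: [0.5701, 0.0128, 0.028]
tcp_rot: [0.129, 0.992, -0.0, -0.008]
contact_force: [-15.6, 0.1, 12.3]
opening: 0.0
finger_force: 7.6
```

```bash
python3 - <<'E'
from h import *
s=st();print(s["finger_force"])
E
```

```text
t 20.42 rackxyz mm [-22.4 -30.   28. ] F(rack) [-15.1  -3.9  12.3] q [-0.15  0.32  1.95 -0.    0.89 -1.47]
7.6062258740421385
```

Pressing a little more to confirm the stop, then backing off and lifting.

Request:
arm_command(
  series=[-0.2,0,0,0,0,0,1,-0.4,0,0,0,0,0,1,-0.4,0,0,0,0,0,1],
)

```text
time: 20.67
eef_pos: [0.5703, 0.0128, 0.028]
tcp_rot: [0.129, 0.992, 0.0, -0.014]
contact_force: [-26.3, 3.1, 21.2]
opening: -0.006
finger_force: 12.8
```

Request:
arm_command(
  series=[1,0,0,0,0,0,1,2.2,0,0,0,0,0,1,3.7,0,0,0,0,0,1,5.5,0,-1,0,0,0,1,8,0.5,-3,0,0,0,1,11,1.5,-5.5,0,0,0,1,12,2.5,-8,0,0,0,1,12,3,-10,0,0,0,1,12,3,-11,0,0,0,1,12,3,-11,0,0,0,1],
)

```text
time: 21.5
eef_pos: [0.4735, 0.0708, 0.142]
tcp_rot: [0.129, 0.992, 0.0, 0.004]
contact_force: [-0.2, -0.8, -0.0]
opening: -0.001
finger_force: 0.0
```

```bash
python3 - <<'E'
from h import *
for i in range(4): r=vision.read_camera("top")
cv2.imwrite("pics/t6.png",cv2.resize(r["color"][122:227,255:360],None,fx=5.6,fy=5.6,interpolation=cv2.INTER_CUBIC))
st()
E
```

```text
t 21.7 rackxyz mm [-1.337e+02 -1.000e-01  1.371e+02] F(rack) [0.5 0.3 0.2] q [-0.07 -0.06  2.13 -0.    1.07 -1.37]
```

View pics/t6.png

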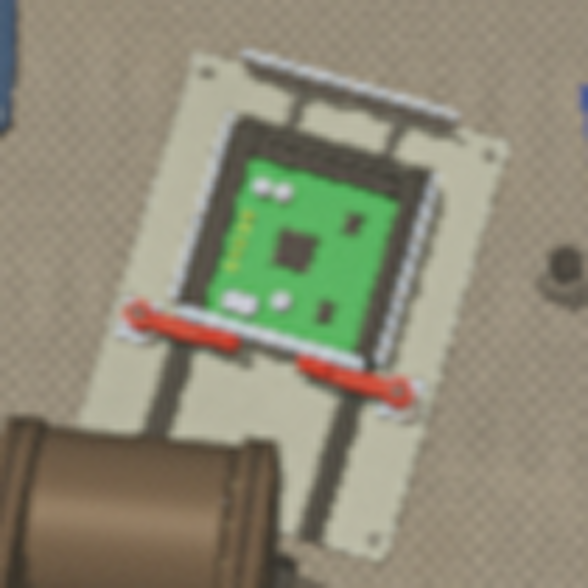

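Both levers lie flat across the panel, from (138,314) to (240,342) and from (400,390) to (302,363). The card is fully in and straight, and the arm is clear.

```bash
python3 -c "
from plant import ctrl
print(ctrl.sign_off())"
```

```text
the job is handed in; nothing more can be done
None
```

The job is handed in: the card was pressed against the connector at about 6 N, both levers were then shut to their stops so the card looks fully home, and the arm is clear; the sign-off returned no verdict.

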